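# Find the soft machine foot on the hardness tester

### The job

One of the two orange machine feet has gone soft underneath and they look alike. Press a foot squarely, rubber side down, over the pin of the hardness tester until it sits flat on the sprung table, hold a steady push of about 12 N (never over 25 N) for two seconds and read how far the pin is pushed in: green on the dial is sound, red is soft. Once the soft foot itself has been tested this way (do not judge it only by the other one), stand it upright in the middle of the red tray, leave the sound one standing upright on the bench or its mat, and do not disturb the other things.

Things in the scene. Friction and masses are not known exactly. Their poses are not given: they have to be found in the camera images.
- foot_a_mid (a point): one of two machine feet alike in looks, about 150 g, standing rubber side down: ribbed orange barrel 36 mm in diameter (11 to 58 mm above the underside; grip it here) on a dark collar of 54 mm diameter, 11 mm high; 8 mm stud on top, 71 mm high in all. A sprung rubber disc of 27 mm is level with the collar's underside. The point: on the axis, 36 mm above the underside; z up the axis
- foot_b_mid (a point): the other foot: same looks, size, point and axes. Which of the two is soft is not known beforehand. Both start on the bare blue bench, 3 mm lower than the black mat
- pin_axis (a point): point on the vertical axis of the tester's brass pin (8 mm diameter), 42 mm above the mat (z = 0), fixed to the base plate. The pin stands 6 mm out of the centre of a sprung round table (74 mm diameter). The table's height is set by a screw and not measured: its free top is somewhere from 34 to 50 mm above the mat. It gives 1 mm for every 3 N after the first 1.5 N, up to 12 mm
- pin (a joint): how far the pin is pushed in, in m: 0 free, 0.006 level with the table's top; spring 1 N per mm. The black dial needle follows: pointing left at 0, clockwise 0.5 rad per mm. When a foot is held flat on the table, a sound one pushes the pin in 4 to 5.6 mm (green marks), a soft one only 0.6 to 2.6 mm (red marks), as the pin sinks into its rubber
- tester: bench hardness tester, fixed: grey plate 104 x 200 mm, 14 mm high, with the table and pin 45 mm to the -y side of its centre and, 50 mm to the +y side, a round white dial (72 mm, facing up and to the robot, up to 108 mm high, carried by the table) with red and green marks. Origin at the centre of the plate's underside, z up
- tray: red open tray for rejected feet, 120 x 120 mm outside, 26 mm high, walls and floor 4 mm thick, fixed; origin at the centre of its underside on the mat, z up
- parallel_a: bystander: ground steel bar 20 x 70 x 16 mm, origin at the centre of its underside.
- ring_gauge_1: bystander: steel setting ring, 44 mm across, 14 mm high, origin at the centre of its underside.
- parallel_c: bystander: small ground steel block 26 x 44 x 19 mm, origin at the centre of its underside.
Mind the look-alikes: they are no part of the job. Leave any yellow look-alike of the part that bears foot_b_mid alone.

How it is judged:
By the outcome, as a careful person would: the job done as asked, in the order asked, and still so for the second after the job is handed in, with the robot touching nothing.
It also fails if it takes over 67 s, if anything falls off the work surface, if the arm or the gripper's body presses on something with over 40 N, if the wrist force passes 120 N, or if a joint passes its speed limit or range.

### The arm

A 6-joint arm with a two-finger parallel gripper is mounted at the origin on a cart in front of the work surface, level with it; the furniture and walls round the work are solid. World frame = base frame: x ahead of the robot, y to its left, z up, the work surface at z = 0. Lengths are in m, angles in degrees, forces in N, time in s.
With the tool pointing down it reaches from about 0.325 to 0.775 m from the base axis. Payload 9.3 kg.
Tool frame: the origin (TCP) lies on the mounting face of the last link; the fingertips stand 173 mm ahead of it and the grasp point (between the pads) lies 155 mm ahead of it; z points along the fingers, y is the line along which they close (so a half turn about z gives the same grasp; the last joint's range is limited). The gripper opens to 85 mm and grips with 20 to 120 N. Pads are 22 mm wide; open, the fingers measure 114 mm over their backs; the gripper's body (76 mm by 85 mm) begins 54 mm behind the grasp point. The pads swing forward as they close: fully open they stand 13 mm farther back than shut.
Start: joints at [64.996, 14.817, 1.232, 76.415, 0, 81.257], TCP at [0.154, 0.528, 0.405] pointing down, gripper open.
Joint ranges: [-174.27, 174.27], [-52.1, 104.24], [-59.71, 78.15], [-110.17, 111.67], [-87.03, 83.33], [-180, 180]. Speed limits (degrees/s): [127.2, 127.2, 159.86, 180, 180, 180].

### API

Orientations are given as [roll, pitch, yaw] about the fixed x, y, z axes, in that order (R = Rz(yaw) Ry(pitch) Rx(roll)).
In Python, from plant import telemetry, viewer, job_done gives the robot as it stands.
- The arm moves only by the tool jog_arm, never from a script. Its argument "deltas" is one flat list of numbers, 6 for each row, row after row: the shift along the tool's x, y, z as a fraction of full scale, then the turn, a rotation vector about the tool's x, y, z as a fraction of full scale. A call has 1 to 8 rows; each row is the pose to reach, as a shift and turn from the pose commanded when the call began, along the tool's axes at that moment; what a row does not reach only later rows make up. Full scale, the value 1, is 500 mm for a shift and pi/2 rad for a turn. A row lasts 1/12 s, in which the tool goes at most 41.7 mm and 7.16 degrees, less where a joint would pass 70% of its speed; a pose out of reach is approached as far as the arm can. A call with a number of a shift or a turn outside -1 to 1 is refused whole. A call with a gripper value outside its range is refused whole. "grip" is the gripper's target within -1 to 1 (fully open at 1, half-way at 0, shut at -1), set as the call begins (left out, the last holds). The fingers move at their own pace and stop on an object; the grip force is fixed at half the most. Time passes only in rows, so rows that repeat a pose let the fingers close. It gives the time, the measured TCP pose, the force, the opening and the grip force at its end, in the units of the state.
- telemetry.observe(): the state, without advancing time (a new reading comes with each control period).
- viewer.capture(name): name is "side" or "top" or "wrist"; returns a dict with "image" (384x512x3 uint8, red, green, blue), "vertical_fov" (degrees; the focal length in pixels is half the picture's height over the tangent of half this angle, whatever the lens; pixels are square), "cx", "cy" (the principal point, pixels), "origin" and "orientation" of the camera in the world; the wrist camera has in their place "hand_eye" (4x4, takes a point from camera to tool coordinates, whose origin is the TCP and whose axes are the flange's). Camera axes: x right, y down, z forward; pixel columns grow to the right and rows downward; lengths in m; the calibration is good to about 2 mm. A picture is of the moment at which its call begins: read the wrist's pose just before it. There is no depth.
- job_done(): hands the job in; it is judged then, once.
The state is a dict: "clock": time; "joint_positions": joint angles; "joint_velocities": joint speeds; "tau": joint torques, N m; "tool_pos": TCP position; "tcp_rot": TCP orientation; "contact_force": force on the tool from outside, world axes, zero at the start; "moment": the same for the moment, N m; "finger_gap": opening from 0.0 (shut) to 1.0 (fully open); "grasp_force": force on a finger pad.
Only numpy, scipy, OpenCV 4.12 (cv2) and the standard library are available. Lean on these libraries where they do the work, as an engineer would, in place of code of your own. Each camera call takes 0.05 s, during which the arm holds its last target. There are 200 camera calls.

## Working session

There is one attempt and no reset: what is moved stays moved. The work goes in short steps, Python scripts to look and compute and a tool call to move; the robot and the scene stay as the last step left them, time stands still between calls to the robot, and variables do not carry over. Pictures are saved under pics/ and viewed, at most 10 in all, crops included, and the job is handed in when it is done.

Besides the shell and the picture viewer there is one more tool, called after ">>>" by a JSON object that holds its "api" and its "payload". jog_arm: Moves the arm, as the interface text tells. Shift numbers are shares of 500 mm and turn numbers shares of pi/2 rad, none past 1 either way. Its arguments: {"type":"object","properties":{"deltas":{"type":"array","items":{"type":"number","minimum":-1,"maximum":1}},"grip":{"type":"number"}},"required":["deltas"]}

```bash
ls; mkdir -p pics
cat > h.py <<'E'
import numpy as np, cv2
from scipy.spatial.transform import Rotation as R
from plant import telemetry, viewer, job_done
def st():
    s=telemetry.observe(); print({k:np.round(s[k],4).tolist() for k in ("clock","tool_pos","tcp_rot","contact_force","finger_gap","grasp_force","joint_positions")}); return s
def snap(cam,name):
    s=telemetry.observe(); d=viewer.capture(cam)
    cv2.imwrite(f"pics/{name}.png",cv2.cvtColor(d["image"],cv2.COLOR_RGB2BGR))
    f=d["image"].shape[0]/2/np.tan(np.radians(d["vertical_fov"])/2)
    if cam=="wrist":
        T=np.array(d["hand_eye"]);Rt=R.from_euler("xyz",s["tcp_rot"],degrees=True).as_matrix()
        Rc=Rt@T[:3,:3];o=Rt@T[:3,3]+np.array(s["tool_pos"])
    else:
        print(d["orientation"]);q=np.array(d["orientation"]);o=np.array(d["origin"])
        Rc=R.from_euler("xyz",q,degrees=True).as_matrix() if q.shape==(3,) else (q if q.shape==(3,3) else None)
    np.savez(f"pics/{name}.npz",f=f,cx=d["cx"],cy=d["cy"],Rc=Rc,o=o)
    return d
def px(name,u,v,z):
    c=np.load(f"pics/{name}.npz");r=c["Rc"]@np.array([(u-c["cx"])/c["f"],(v-c["cy"])/c["f"],1]);o=c["o"]
    return o+r*(z-o[2])/r[2]
def proj(name,p):
    c=np.load(f"pics/{name}.npz");q=c["Rc"].T@(np.array(p)-c["o"]);return c["f"]*q[:2]/q[2]+[c["cx"],c["cy"]]
E
python3 - <<'E'
from h import *
st()
for c in("top","side"):
    d=snap(c,c+"0");print({k:d[k] for k in d if k!="image"})
a=[cv2.imread(f"pics/{c}0.png") for c in("top","side")]
E
```

```text
pics
{'clock': 0.0, 'tool_pos': [0.154, 0.5279, 0.4041], 'tcp_rot': [-179.9241, -0.01, 163.7401], 'contact_force': [0.0884, -0.2481, -0.3448], 'finger_gap': 0.9975, 'grasp_force': 0.0, 'joint_positions': [64.9964, 14.8506, 1.1897, 76.4157, -0.0017, 81.2563]}
[-175.93889477   -1.59872545  -89.20540941]
{'vertical_fov': 46.86618327399199, 'cx': 256.5321941519966, 'cy': 192.64212974245152, 'origin': array([ 0.42269139, -0.07039585,  1.24622348]), 'orientation': array([-175.93889477,   -1.59872545,  -89.20540941])}
[-1.13456232e+02  9.20579283e-02 -2.52454436e+00]
{'vertical_fov': 47.3437004072779, 'cx': 251.26620352845566, 'cy': 202.31465034634977, 'origin': array([ 0.46879031, -1.16515128,  0.52511758]), 'orientation': array([-1.13456232e+02,  9.20579283e-02, -2.52454436e+00])}
```

View pics/top0.png

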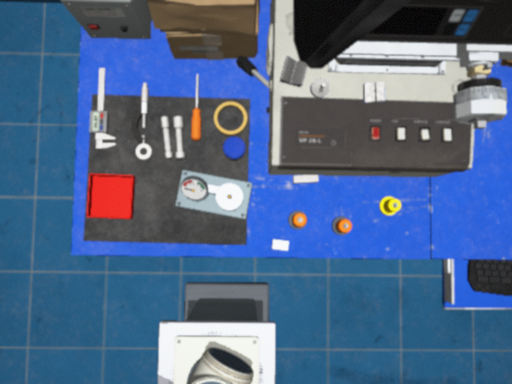

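View pics/side0.png

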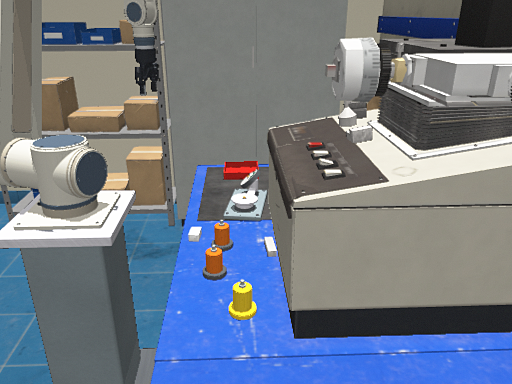

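The top view shows the feet at (299,220) and (344,226), the yellow look-alike at (391,206), the tester's table at (231,196) and dial at (195,187), the tray at (111,196), and white blocks at (306,179) and (280,245). The side view shows the same layout, with the lathe to the right of the feet.

Run:
```python
from h import *
for n,u,v,z in [("footR",299,220,.05),("footL",344,226,.05),("yellow",391,206,.05),("table",231,196,.042),("dial",195,187,.09),("tray",111,196,.02),("blk1",306,179,.01),("blk2",280,245,.01),("platec1",181,171,.014),("platec2",249,180,.014),("platec3",247,219,.014),("platec4",177,206,.014),("machedge",300,172,.1),("benchedge",300,257,0)]:
    print(n,np.round(px("top0",u,v,z),4))
# side cross-check
for p in [px("top0",299,220,.05),px("top0",344,226,.05),px("top0",231,196,.042)]: print(proj("side0",p))
s=telemetry.observe()
```

```text
footR [ 0.4358 -0.2185  0.05  ]
footL [ 0.4213 -0.3408  0.05  ]
yellow [ 0.4774 -0.4697  0.05  ]
table [ 0.4984 -0.0335  0.042 ]
dial [0.5175 0.0593 0.09  ]
tray [0.4947 0.2967 0.02  ]
blk1 [ 0.5517 -0.2424  0.01  ]
blk2 [ 0.3661 -0.1709  0.01  ]
platec1 [0.5678 0.1078 0.014 ]
platec2 [ 0.5458 -0.082   0.014 ]
platec3 [ 0.4369 -0.0781  0.014 ]
platec4 [0.4701 0.1163 0.014 ]
machedge [ 0.5604 -0.214   0.1   ]
benchedge [ 0.333  -0.2282  0.    ]
[220.5967135  227.24918821]
[212.70570898 252.96264238]
[244.33782794 199.70816357]
```

```bash
cat >> h.py <<'E'
def delta(p,yaw=None,s=None):
    """flat-down target: shift in tool axes/0.5 and turn/90deg"""
    s=s or telemetry.observe();Rt=R.from_euler("xyz",s["tcp_rot"],degrees=True)
    d=Rt.inv().apply(np.array(p)-s["tool_pos"])/.5
    Rg=R.from_euler("xyz",[180,0,s["tcp_rot"][2] if yaw is None else yaw],degrees=True)
    t=(Rt.inv()*Rg).as_rotvec()/(np.pi/2)
    print("delta",np.round(np.r_[d,t],4).tolist())
E
python3 - <<'E'
from h import *
d=snap("wrist","w0");print(np.round(d["hand_eye"],3),d["vertical_fov"])
delta([.45,.05,.40]); delta([.45,.05,.40],90);delta([.45,.05,.40],-90)
E
```

```text
[[ 0.    -0.952 -0.306  0.079]
 [ 1.     0.    -0.    -0.001]
 [ 0.001 -0.306  0.952  0.03 ]
 [ 0.     0.     0.     1.   ]] 67.41028972663474
delta [-0.836, -0.7519, 0.0091, -0.0006, -0.0001, 0.0]
delta [-0.836, -0.7519, 0.0091, -0.0006, 0.0004, 0.8193]
delta [-0.836, -0.7519, 0.0091, -0.0004, -0.0006, -1.1806]
```

Run:
```python
from h import *
delta([.42,-.08,.40],82)
```

```text
delta [-0.8512, -1.0183, 0.0094, -0.0006, 0.0004, 0.9082]
```

>>> {"api": "jog_arm", "payload": {"deltas": [-0.84,-1,0.009,0,0,0.908,-0.84,-1,0.009,0,0,0.908,-0.84,-1,0.009,0,0,0.908,-0.84,-1,0.009,0,0,0.908,-0.84,-1,0.009,0,0,0.908,-0.84,-1,0.009,0,0,0.908,-0.84,-1,0.009,0,0,0.908,-0.84,-1,0.009,0,0,0.908], "grip": 1}}

```text
clock: 0.82
tool_pos: [0.2882, 0.2211, 0.4024]
tcp_rot: [180.0, -0.0, 106.1]
contact_force: [1.4, 0.3, 0.4]
finger_gap: 0.998
grasp_force: 0.0
```

Run:
```python
from h import *
st();delta([.42,-.08,.40],82)
```

```text
{'clock': 0.8167, 'tool_pos': [0.2882, 0.2211, 0.4024], 'tcp_rot': [179.9743, -0.0023, 106.1345], 'contact_force': [1.3973, 0.3095, 0.3762], 'finger_gap': 0.9982, 'grasp_force': 0.0, 'joint_positions': [24.1928, -3.6019, -20.1908, 73.3854, -0.0013, 98.0583]}
delta [-0.6518, 0.0858, 0.0048, 0.0003, -0.0001, 0.2682]
```

>>> {"api": "jog_arm", "payload": {"deltas": [-0.62,0.085,0,0,0,0.25,-0.62,0.085,0,0,0,0.25,-0.62,0.085,0,0,0,0.25,-0.62,0.085,0,0,0,0.25,-0.62,0.085,0,0,0,0.25,-0.62,0.085,0,0,0,0.25,-0.62,0.085,0,0,0,0.25,-0.62,0.085,0,0,0,0.25]}}

```text
clock: 1.48
tool_pos: [0.4181, -0.0661, 0.4021]
tcp_rot: [180.0, 0.0, 83.8]
contact_force: [-0.8, 0.9, -0.5]
finger_gap: 1.001
grasp_force: 0.0
```

>>> {"api": "jog_arm", "payload": {"deltas": [0,0,0,0,0,0,0,0,0,0,0,0,0,0,0,0,0,0]}}

```text
clock: 1.73
tool_pos: [0.4165, -0.0621, 0.4021]
tcp_rot: [-179.9, -0.0, 83.9]
contact_force: [-0.7, 1.1, 0.3]
finger_gap: 1.0
grasp_force: 0.0
```

Run:
```python
from h import *
st();snap("wrist","w1");delta([.42,-.08,.40],82)
```

```text
{'clock': 1.7333, 'tool_pos': [0.4165, -0.0621, 0.4021], 'tcp_rot': [-179.9496, -0.0233, 83.921], 'contact_force': [-0.709, 1.1387, 0.2759], 'finger_gap': 1.0004, 'grasp_force': 0.0, 'joint_positions': [-19.9283, 2.2557, -14.4736, 73.3252, 0.0106, 76.1507]}
delta [-0.0358, 0.0109, 0.0046, -0.0003, -0.0002, 0.022]
```

View pics/w1.png

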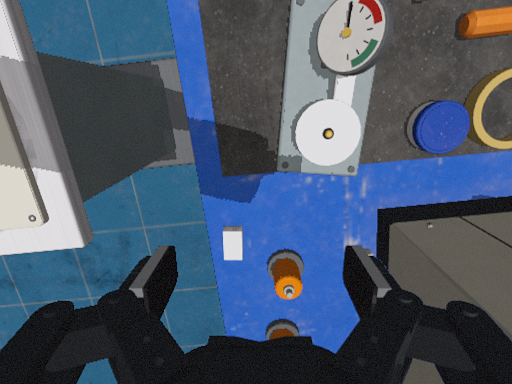

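The wrist view shows the pin at (328,133), the dial centre at (347,33) with the needle pointing up (rest), foot 1's stud at (289,291) with foot 2 hidden behind the gripper at (283,328), and plate corners at (278,172) and (357,175).

Run:
```python
from h import *
im=cv2.imread("pics/w1.png");hsv=cv2.cvtColor(im,cv2.COLOR_BGR2HSV)
m=((hsv[...,1]<25)&(hsv[...,2]>200)).astype(np.uint8)
m[:95]=0;m[170:]=0;m[:,:285]=0;m[:,370:]=0
c=max(cv2.findContours(m,0,2)[0],key=cv2.contourArea);e=cv2.fitEllipse(cv2.convexHull(c));print("table ell",e)
o=cv2.inRange(hsv,(5,150,90),(18,255,255));o[360:]=0;o[:200]=0;o[:,400:]=0
for c in cv2.findContours(o,0,2)[0]:
    if cv2.contourArea(c)>20: print("orange",cv2.boundingRect(c),cv2.contourArea(c))
print("corners",[np.round(px("w1",u,v,.014),4) for u,v in((278,172),(357,175))])
print("edges",px("w1",288,40,.014),px("w1",372,90,.014))
for h in(.034,.042,.050): print(h,px("w1",*e[0],h),np.linalg.norm(px("w1",e[0][0]+e[1][1]/2,e[0][1],h)-px("w1",e[0][0]-e[1][1]/2,e[0][1],h)),"pin",px("w1",328,133,h+.006))
print("stud",px("w1",289,291,.068))
cv2.imwrite("pics/c1.png",cv2.resize(im[0:190,250:400],None,fx=3,fy=3,interpolation=cv2.INTER_CUBIC))
```

```text
table ell ((329.45745849609375, 129.6842803955078), (62.16840362548828, 75.31282806396484), 35.621700286865234)
orange (272, 329, 21, 10) 110.0
orange (273, 258, 29, 41) 867.5
corners [array([ 0.4375, -0.0751,  0.014 ]), array([ 0.5378, -0.0898,  0.014 ])]
edges [0.46168237 0.07451178 0.014     ] [0.55558741 0.01161316 0.014     ]
0.034 [ 0.50004473 -0.02645772  0.034     ] 0.08677570691292401 pin [ 0.49692755 -0.02925734  0.04      ]
0.042 [ 0.49824066 -0.02548154  0.042     ] 0.0847209608058804 pin [ 0.495166   -0.02819602  0.048     ]
0.05 [ 0.49643658 -0.02450536  0.05      ] 0.08266621469883674 pin [ 0.49340446 -0.0271347   0.056     ]
stud [ 0.43594278 -0.21482508  0.068     ]
```

View pics/c1.png

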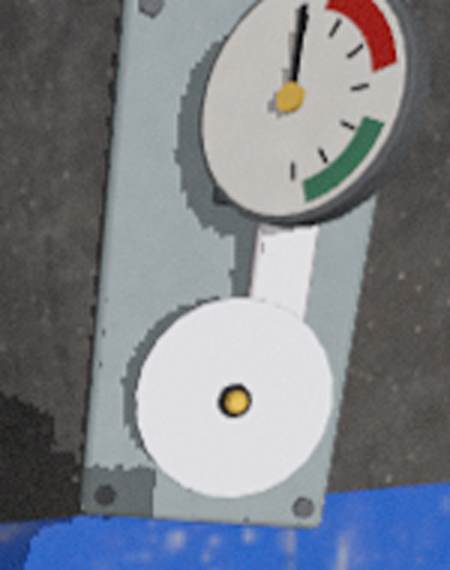

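Run:
```python
from h import *
P=lambda a,b,z:px("w1",250+a/3,b/3,z)
bl,br,l,r=[P(*q,.014)[:2] for q in((82,514),(322,527),(122,0),(376,200))]
print(bl,br,np.linalg.norm(br-bl));
for v in(l-bl,r-br): print("yaw",np.degrees(np.arctan2(v[1],v[0]))-90)
w=br-bl;print("yaw",np.degrees(np.arctan2(w[1],w[0])))
for yaw in(-7,-8,-9):
    t=np.radians(yaw);print(yaw,"pin",(bl+br)/2+.055*np.array([-np.sin(t),np.cos(t)]))
for h in(.034,.042,.050): print(h,P(233.5,397,h),np.linalg.norm(P(135,397,h)-P(332,397,h)))
```

```text
[ 0.43674888 -0.07418884] [ 0.53823669 -0.09068202] 0.10281926234113539
yaw -9.329614986576942
yaw -9.290718579803737
yaw -9.230660165335236
-7 pin [ 0.4941956  -0.02784539]
-8 pin [ 0.49514731 -0.02797068]
-9 pin [ 0.49609668 -0.02811257]
0.034 [ 0.49808264 -0.02927234  0.034     ] 0.07587149622758524
0.042 [ 0.49632503 -0.02822952  0.042     ] 0.07407494893278022
0.05 [ 0.49456741 -0.02718669  0.05      ] 0.07227840163797526
```

Run:
```python
from h import *
delta([.436,-.216,.278],81)
```

```text
delta [-0.303, 0.0714, 0.2486, -0.0003, -0.0002, 0.0331]
```

>>> {"api": "jog_arm", "payload": {"deltas": [-0.08,0.02,0.06,0,0,0.01,-0.16,0.036,0.12,0,0,0.02,-0.23,0.054,0.18,0,0,0.0325,-0.28,0.066,0.23,0,0,0.0325,-0.303,0.0714,0.2486,0,0,0.0325,-0.303,0.0714,0.2486,0,0,0.0325,-0.303,0.0714,0.2486,0,0,0.0325,-0.303,0.0714,0.2486,0,0,0.0325]}}

```text
clock: 2.45
tool_pos: [0.4364, -0.2156, 0.2786]
tcp_rot: [180.0, -0.0, 81.1]
contact_force: [-0.5, 0.3, 0.7]
finger_gap: 1.0
grasp_force: 0.0
```

Run:
```python
from h import *
st();snap("wrist","w2");delta([.436,-.216,.188],81)
im=cv2.imread("pics/w2.png");hsv=cv2.cvtColor(im,cv2.COLOR_BGR2HSV)
o=cv2.inRange(hsv,(4,150,60),(20,255,255))
for c in cv2.findContours(o,0,2)[0]:
    if cv2.contourArea(c)>50: print("orange",cv2.boundingRect(c),cv2.contourArea(c))
```

```text
{'clock': 2.45, 'tool_pos': [0.4364, -0.2156, 0.2786], 'tcp_rot': [179.9984, -0.0136, 81.0846], 'contact_force': [-0.4894, 0.2919, 0.7406], 'finger_gap': 0.9997, 'grasp_force': 0.0, 'joint_positions': [-36.1863, 12.9752, -20.5669, 56.4627, 0.0129, 62.7291]}
delta [-0.0011, -0.0011, 0.182, 0.0006, 0.0001, 0.0012]
orange (247, 300, 39, 42) 1279.0
orange (237, 179, 49, 60) 2222.5
```

View pics/w2.png

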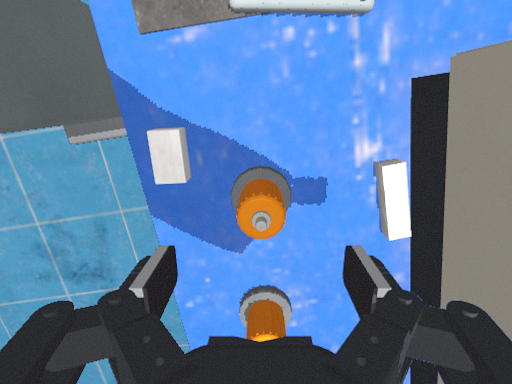

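Stud of foot 1 is at (261,219), its collar spans columns 232–291, and the clearances from the white blocks are fine; foot 2's collar spans columns 240–292.

Run:
```python
from h import *
a=px("w2",261,218.5,.068);print(a)
print("collar edges",px("w2",232,192,.008),px("w2",291,192,.008))
print("f2 collar edges",px("w2",240,312,.008),px("w2",292,312,.008), "top back", px("w2",266,287,.008))
delta([a[0],a[1],.189],81)
```

```text
[ 0.43664266 -0.21526533  0.068     ]
collar edges [ 0.41172842 -0.21176289  0.008     ] [ 0.46282895 -0.21976657  0.008     ]
f2 collar edges [ 0.39628412 -0.33846822  0.008     ] [ 0.44828573 -0.34661991  0.008     ] top back [ 0.42668669 -0.31314137  0.008     ]
delta [0.0006, -0.0, 0.18, 0.0006, 0.0001, 0.0012]
```

>>> {"api": "jog_arm", "payload": {"deltas": [0,0,0.05,0,0,0,0,0,0.1,0,0,0,0,0,0.15,0,0,0,0,0,0.17,0,0,0,0,0,0.18,0,0,0,0,0,0.18,0,0,0,0,0,0.18,0,0,0,0,0,0.18,0,0,0]}}

```text
clock: 3.17
tool_pos: [0.4369, -0.2166, 0.1894]
tcp_rot: [179.9, 0.1, 81.1]
contact_force: [-0.9, 0.1, 0.8]
finger_gap: 0.999
grasp_force: 0.0
```

>>> {"api": "jog_arm", "payload": {"deltas": [0,0,0,0,0,0,0,0,0,0,0,0,0,0,0,0,0,0,0,0,0,0,0,0,0,0,0,0,0,0,0,0,0,0,0,0,0,0,0,0,0,0,0,0,0,0,0,0], "grip": -1}}

```text
clock: 3.83
tool_pos: [0.4364, -0.2168, 0.1885]
tcp_rot: [180.0, 0.0, 81.0]
contact_force: [-2.1, 0.1, 5.8]
finger_gap: 0.406
grasp_force: 59.5
```

>>> {"api": "jog_arm", "payload": {"deltas": [0,0,0,0,0,0,0,0,0,0,0,0,0,0,0,0,0,0,0,0,0,0,0,0,0,0,0,0,0,0,0,0,0,0,0,0,0,0,0,0,0,0,0,0,0,0,0,0]}}

```text
clock: 4.5
tool_pos: [0.4364, -0.2168, 0.1886]
tcp_rot: [180.0, 0.0, 81.0]
contact_force: [-0.5, 0.5, 6.7]
finger_gap: 0.405
grasp_force: 59.5
```

Run:
```python
from h import *
st()
```

```text
{'clock': 4.5, 'tool_pos': [0.4364, -0.2168, 0.1886], 'tcp_rot': [179.9715, 0.0129, 81.0103], 'contact_force': [-0.4824, 0.5065, 6.6667], 'finger_gap': 0.405, 'grasp_force': 59.5478, 'joint_positions': [-36.3001, 18.5213, -28.2728, 43.1747, 0.0017, 62.6896]}
```

>>> {"api": "jog_arm", "payload": {"deltas": [0,0,-0.03,0,0,0,0,0,-0.08,0,0,0,0,0,-0.13,0,0,0,0,0,-0.18,0,0,0,0,0,-0.2,0,0,0,0,0,-0.2,0,0,0,0,0,-0.2,0,0,0]}}

```text
clock: 5.08
tool_pos: [0.4363, -0.2167, 0.288]
tcp_rot: [180.0, 0.0, 81.0]
contact_force: [-0.1, 0.4, -1.7]
finger_gap: 0.408
grasp_force: 60.0
```

Run:
```python
from h import *
st();delta([.4965,-.0297,.285],80.7)
```

```text
{'clock': 5.0833, 'tool_pos': [0.4363, -0.2167, 0.288], 'tcp_rot': [179.973, 0.0167, 81.0133], 'contact_force': [-0.0787, 0.3759, -1.7478], 'finger_gap': 0.4075, 'grasp_force': 60.0327, 'joint_positions': [-36.2994, 12.534, -19.6296, 57.8048, -0.0025, 62.6873]}
delta [0.3883, 0.0605, 0.0059, 0.0003, 0.0002, 0.0035]
```

>>> {"api": "jog_arm", "payload": {"deltas": [0.05,0.008,0,0,0,0,0.12,0.018,0,0,0,0,0.19,0.03,0,0,0,0,0.26,0.04,0.003,0,0,0,0.33,0.052,0.005,0,0,0.003,0.37,0.058,0.006,0,0,0.003,0.388,0.0605,0.006,0,0,0.003,0.388,0.0605,0.006,0,0,0.003]}}

```text
clock: 5.75
tool_pos: [0.4966, -0.0283, 0.2837]
tcp_rot: [-179.9, -0.0, 80.9]
contact_force: [0.2, -0.6, -1.3]
finger_gap: 0.405
grasp_force: 60.0
```

>>> {"api": "jog_arm", "payload": {"deltas": [0,0,0.02,0,0,0,0,0,0.05,0,0,0,0,0,0.06,0,0,0,0,0,0.06,0,0,0,0,0,0.06,0,0,0,0,0,0.06,0,0,0]}}

```text
clock: 6.25
tool_pos: [0.4967, -0.0305, 0.2555]
tcp_rot: [180.0, 0.0, 80.7]
contact_force: [-0.1, 0.5, -2.1]
finger_gap: 0.408
grasp_force: 60.1
```

Run:
```python
from h import *
st();snap("wrist","w3");delta([.4965,-.0297,.240],80.7)
```

```text
{'clock': 6.25, 'tool_pos': [0.4967, -0.0305, 0.2555], 'tcp_rot': [179.9793, 0.0087, 80.6998], 'contact_force': [-0.0968, 0.4947, -2.0694], 'finger_gap': 0.4082, 'grasp_force': 60.0538, 'joint_positions': [-13.183, 15.1379, -21.3641, 53.4768, -0.0073, 86.1172]}
delta [0.0012, -0.0006, 0.0312, 0.0005, 0.0001, 0.0001]
```

View pics/w3.png

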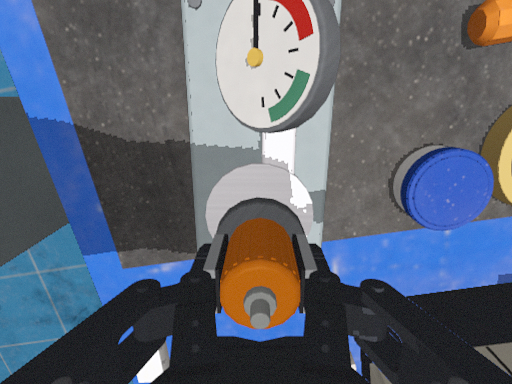

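The dial is clear (needle up at (256,25), hub (255,57)) and the held foot is lined up with the table in columns (about 260).

>>> {"api": "jog_arm", "payload": {"deltas": [0,0,0.007,0,0,0,0,0,0.014,0,0,0,0,0,0.02,0,0,0,0,0,0.022,0,0,0,0,0,0.022,0,0,0]}}

```text
clock: 6.72
tool_pos: [0.4964, -0.0298, 0.2437]
tcp_rot: [-180.0, -0.0, 80.8]
contact_force: [0.5, 0.8, -1.5]
finger_gap: 0.408
grasp_force: 60.1
```

>>> {"api": "jog_arm", "payload": {"deltas": [0,0,0.003,0,0,0,0,0,0.006,0,0,0,0,0,0.008,0,0,0,0,0,0.01,0,0,0,0,0,0.01,0,0,0]}}

```text
clock: 7.13
tool_pos: [0.4966, -0.0299, 0.239]
tcp_rot: [-180.0, -0.0, 80.7]
contact_force: [0.3, 0.5, -1.3]
finger_gap: 0.402
grasp_force: 60.1
```

>>> {"api": "jog_arm", "payload": {"deltas": [0,0,0.002,0,0,0,0,0,0.004,0,0,0,0,0,0.006,0,0,0,0,0,0.006,0,0,0]}}

```text
clock: 7.47
tool_pos: [0.4966, -0.0299, 0.236]
tcp_rot: [180.0, -0.0, 80.7]
contact_force: [0.4, 0.5, 0.3]
finger_gap: 0.403
grasp_force: 60.1
```

Run:
```python
from h import *
st()
```

```text
{'clock': 7.4667, 'tool_pos': [0.4966, -0.0299, 0.236], 'tcp_rot': [179.9965, -0.0024, 80.7474], 'contact_force': [0.389, 0.4793, 0.3168], 'finger_gap': 0.4034, 'grasp_force': 60.063, 'joint_positions': [-13.1167, 16.248, -23.0878, 50.6608, 0.0027, 86.136]}
```

>>> {"api": "jog_arm", "payload": {"deltas": [0,0,0.002,0,0,0,0,0,0.004,0,0,0,0,0,0.006,0,0,0,0,0,0.006,0,0,0]}}

```text
clock: 7.8
tool_pos: [0.4966, -0.0299, 0.2331]
tcp_rot: [180.0, -0.0, 80.7]
contact_force: [-0.7, 0.5, 3.5]
finger_gap: 0.405
grasp_force: 60.5
```

>>> {"api": "jog_arm", "payload": {"deltas": [0,0,0.002,0,0,0,0,0,0.002,0,0,0,0,0,0.002,0,0,0]}}

```text
clock: 8.05
tool_pos: [0.4966, -0.0299, 0.2324]
tcp_rot: [180.0, 0.0, 80.8]
contact_force: [-2.2, 1.3, 5.9]
finger_gap: 0.405
grasp_force: 60.8
```

Run:
```python
from h import *
st()
```

```text
{'clock': 8.05, 'tool_pos': [0.4966, -0.0299, 0.2324], 'tcp_rot': [179.9719, 0.0022, 80.7502], 'contact_force': [-2.1778, 1.3182, 5.9387], 'finger_gap': 0.405, 'grasp_force': 60.7674, 'joint_positions': [-13.1163, 16.454, -23.4077, 50.1101, -0.0003, 86.1335]}
```

>>> {"api": "jog_arm", "payload": {"deltas": [0,0,0.001,0,0,0,0,0,0.002,0,0,0,0,0,0.002,0,0,0,0,0,0.002,0,0,0]}}

```text
clock: 8.38
tool_pos: [0.4966, -0.0299, 0.2316]
tcp_rot: [180.0, 0.0, 80.7]
contact_force: [-1.7, 1.2, 8.0]
finger_gap: 0.41
grasp_force: 61.1
```

Run:
```python
from h import *
s=st();print(s["moment"])
```

```text
{'clock': 8.3833, 'tool_pos': [0.4966, -0.0299, 0.2316], 'tcp_rot': [179.9658, 0.0015, 80.7474], 'contact_force': [-1.6849, 1.1593, 8.0495], 'finger_gap': 0.4095, 'grasp_force': 61.0915, 'joint_positions': [-13.1163, 16.5001, -23.4829, 49.9828, 0.0008, 86.1363]}
[0.12054283 0.57684078 0.02733277]
```

>>> {"api": "jog_arm", "payload": {"deltas": [0,0,0.001,0,0,0,0,0,0.002,0,0,0,0,0,0.002,0,0,0,0,0,0.002,0,0,0,0,0,0.002,0,0,0,0,0,0.002,0,0,0,0,0,0.002,0,0,0,0,0,0.002,0,0,0]}}

```text
clock: 9.05
tool_pos: [0.4965, -0.0298, 0.2308]
tcp_rot: [179.9, 0.0, 80.8]
contact_force: [-2.6, 0.8, 10.5]
finger_gap: 0.402
grasp_force: 61.4
```

>>> {"api": "jog_arm", "payload": {"deltas": [0,0,0,0,0,0,0,0,0,0,0,0,0,0,0,0,0,0,0,0,0,0,0,0,0,0,0,0,0,0,0,0,0,0,0,0,0,0,0,0,0,0,0,0,0,0,0,0]}}

```text
clock: 9.72
tool_pos: [0.4965, -0.0298, 0.2308]
tcp_rot: [180.0, 0.0, 80.8]
contact_force: [-4.0, 0.2, 10.8]
finger_gap: 0.406
grasp_force: 61.4
```

>>> {"api": "jog_arm", "payload": {"deltas": [0,0,0,0,0,0,0,0,0,0,0,0,0,0,0,0,0,0,0,0,0,0,0,0,0,0,0,0,0,0,0,0,0,0,0,0,0,0,0,0,0,0,0,0,0,0,0,0]}}

```text
clock: 10.38
tool_pos: [0.4965, -0.0298, 0.2308]
tcp_rot: [180.0, 0.0, 80.8]
contact_force: [-2.9, 1.4, 10.8]
finger_gap: 0.404
grasp_force: 61.4
```

>>> {"api": "jog_arm", "payload": {"deltas": [0,0,0,0,0,0,0,0,0,0,0,0,0,0,0,0,0,0,0,0,0,0,0,0,0,0,0,0,0,0,0,0,0,0,0,0,0,0,0,0,0,0,0,0,0,0,0,0]}}

```text
clock: 11.05
tool_pos: [0.4965, -0.0299, 0.2308]
tcp_rot: [180.0, 0.0, 80.7]
contact_force: [-3.3, 0.8, 10.3]
finger_gap: 0.407
grasp_force: 61.4
```

Run:
```python
from h import *
st();snap("wrist","w4")
im=cv2.imread("pics/w4.png");cv2.imwrite("pics/w4c.png",cv2.resize(im[0:340,150:400],None,fx=1.7,fy=1.7))
```

```text
{'clock': 11.05, 'tool_pos': [0.4965, -0.0299, 0.2308], 'tcp_rot': [179.9526, 0.0078, 80.7485], 'contact_force': [-3.3215, 0.8182, 10.2696], 'finger_gap': 0.407, 'grasp_force': 61.3505, 'joint_positions': [-13.1169, 16.5402, -23.5599, 49.8521, -0.0045, 86.1346]}
```

View pics/w4c.png

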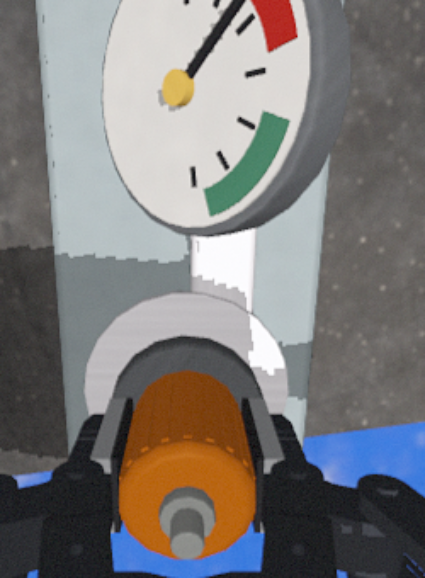

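The needle points up-right in the red sector at (237,15) of the crop, about 1.5 mm, with the foot seated on the table: this foot is soft. I'll hold a little longer, then lift.

>>> {"api": "jog_arm", "payload": {"deltas": [0,0,0,0,0,0,0,0,0,0,0,0,0,0,0,0,0,0,0,0,0,0,0,0,0,0,0,0,0,0,0,0,0,0,0,0]}}

```text
clock: 11.6
tool_pos: [0.4965, -0.0298, 0.2308]
tcp_rot: [180.0, 0.0, 80.8]
contact_force: [-2.1, 1.1, 10.1]
finger_gap: 0.405
grasp_force: 61.4
```

>>> {"api": "jog_arm", "payload": {"deltas": [0,0,-0.006,0,0,0,0,0,-0.015,0,0,0,0,0,-0.04,0,0,0,0,0,-0.09,0,0,0,0,0,-0.15,0,0,0,0,0,-0.21,0,0,0,0,0,-0.26,0,0,0,0,0,-0.28,0,0,0]}}

```text
clock: 12.27
tool_pos: [0.4968, -0.0299, 0.3733]
tcp_rot: [179.8, 0.0, 80.7]
contact_force: [0.2, -0.5, -2.2]
finger_gap: 0.404
grasp_force: 60.1
```

Run:
```python
from h import *
st();delta([.495,.26,.37],85)
```

```text
{'clock': 12.2667, 'tool_pos': [0.4968, -0.0299, 0.3733], 'tcp_rot': [179.7647, 0.0197, 80.7478], 'contact_force': [0.1595, -0.4801, -2.1917], 'finger_gap': 0.4045, 'grasp_force': 60.1368, 'joint_positions': [-13.1158, 10.3156, -9.3525, 70.0958, -0.0038, 86.1364]}
delta [0.5717, -0.0968, 0.0059, 0.0026, 0.0003, -0.0472]
```

>>> {"api": "jog_arm", "payload": {"deltas": [0.04,-0.007,0,0,0,0,0.1,-0.017,0,0,0,-0.01,0.18,-0.03,0,0,0,-0.02,0.26,-0.044,0,0,0,-0.03,0.34,-0.058,0,0,0,-0.04,0.42,-0.071,0,0,0,-0.047,0.49,-0.083,0,0,0,-0.047,0.54,-0.091,0,0,0,-0.047]}}

```text
clock: 12.93
tool_pos: [0.4945, 0.2468, 0.3688]
tcp_rot: [-179.9, 0.0, 85.1]
contact_force: [0.5, -1.0, -2.8]
finger_gap: 0.406
grasp_force: 60.1
```

>>> {"api": "jog_arm", "payload": {"deltas": [0.02,0,0,0,0,0,0.03,0,0,0,0,0,0.03,0,0,0,0,0,0.03,0,0,0,0,0,0.03,0,0,0,0,0]}}

```text
clock: 13.35
tool_pos: [0.4965, 0.2576, 0.3699]
tcp_rot: [-180.0, 0.0, 84.9]
contact_force: [0.2, -1.3, -1.5]
finger_gap: 0.404
grasp_force: 60.1
```

Run:
```python
from h import *
st();snap("wrist","w5");snap("side","side5")
im=cv2.imread("pics/w5.png");hsv=cv2.cvtColor(im,cv2.COLOR_BGR2HSV)
o=cv2.inRange(hsv,(0,170,60),(4,255,255))|cv2.inRange(hsv,(175,170,60),(180,255,255))
c=max(cv2.findContours(o,0,2)[0],key=cv2.contourArea);print(cv2.boundingRect(c),cv2.minAreaRect(c),cv2.approxPolyDP(cv2.convexHull(c),6,True)[:,0].tolist())
```

```text
{'clock': 13.35, 'tool_pos': [0.4965, 0.2576, 0.3699], 'tcp_rot': [-179.9828, 0.0268, 84.8952], 'contact_force': [0.2233, -1.2632, -1.4667], 'finger_gap': 0.4043, 'grasp_force': 60.0784, 'joint_positions': [18.8324, 16.4274, -1.599, 72.0002, -0.0175, 113.9372]}
[-1.13456232e+02  9.20579283e-02 -2.52454436e+00]
(193, 73, 118, 119) ((254.3212432861328, 131.97927856445312), (112.926513671875, 116.72506713867188), 86.3086166381836) [[309, 73], [310, 184], [207, 191], [193, 80]]
```

View pics/w5.png

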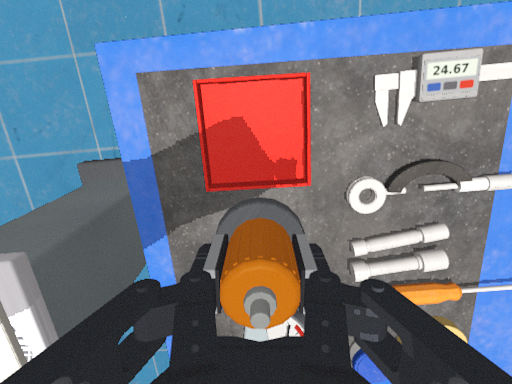

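The tray is in full view with its rim corners at (194,81), (310,72), (310,185) and (206,191), and its surroundings are clear.

Run:
```python
from h import *
P=np.array([px("w5",u,v,.026)[:2] for u,v in((194,80.5),(310.5,72.5),(311,184.5),(206,191))])
print(P,np.linalg.norm(P-np.roll(P,1,0),axis=1));
for a,b in((0,1),(3,2)): d=P[b]-P[a];print(np.degrees(np.arctan2(d[1],d[0])))
c=P.mean(0);print(c)
delta([c[0],c[1]-.0015,.30],85);delta([c[0],c[1]-.0015,.202],85)
```

```text
[[0.43750848 0.3587223 ]
 [0.55584212 0.35576054]
 [0.55230778 0.23783258]
 [0.43248533 0.24072252]] [0.11810665 0.11837069 0.11798091 0.1198573 ]
-1.433754379764698
-1.3816204803143703
[0.49453593 0.29825948]
delta [0.0775, -0.011, 0.1403, 0.0, 0.0001, -0.0013]
delta [0.0775, -0.011, 0.3363, 0.0, 0.0001, -0.0013]
```

>>> {"api": "jog_arm", "payload": {"deltas": [0.04,-0.005,0.03,0,0,0,0.0775,-0.011,0.07,0,0,0,0.0775,-0.011,0.13,0,0,0,0.0775,-0.011,0.19,0,0,0,0.0775,-0.011,0.25,0,0,0,0.0775,-0.011,0.3,0,0,0,0.0775,-0.011,0.32,0,0,0,0.0775,-0.011,0.33,0,0,0]}}

```text
clock: 14.12
tool_pos: [0.4941, 0.2972, 0.2037]
tcp_rot: [-179.9, 0.1, 84.9]
contact_force: [0.1, -0.2, -1.6]
finger_gap: 0.403
grasp_force: 60.1
```

>>> {"api": "jog_arm", "payload": {"deltas": [0,0,0.004,0,0,0,0,0,0.007,0,0,0,0,0,0.01,0,0,0,0,0,0.01,0,0,0,0,0,0.01,0,0,0]}}

```text
clock: 14.53
tool_pos: [0.4945, 0.298, 0.201]
tcp_rot: [179.9, -0.0, 85.0]
contact_force: [0.6, -0.2, -0.9]
finger_gap: 0.405
grasp_force: 60.1
```

Run:
```python
from h import *
st();delta([.4945,.2968,.1958],85)
```

```text
{'clock': 14.5333, 'tool_pos': [0.4945, 0.298, 0.201], 'tcp_rot': [179.9259, -0.0395, 84.9791], 'contact_force': [0.6342, -0.2367, -0.9104], 'finger_gap': 0.4055, 'grasp_force': 60.0913, 'joint_positions': [22.7537, 24.9684, -15.0226, 49.925, 0.0004, 117.7746]}
delta [-0.0025, 0.0002, 0.0103, 0.0008, -0.0004, -0.0002]
```

>>> {"api": "jog_arm", "payload": {"deltas": [-0.002,0,0.003,0,0,0,-0.002,0,0.005,0,0,0,-0.002,0,0.007,0,0,0,-0.002,0,0.009,0,0,0,-0.002,0,0.009,0,0,0]}}

```text
clock: 14.95
tool_pos: [0.4942, 0.297, 0.1955]
tcp_rot: [-180.0, 0.0, 85.0]
contact_force: [0.2, 0.3, -1.3]
finger_gap: 0.406
grasp_force: 60.3
```

>>> {"api": "jog_arm", "payload": {"deltas": [0,0,0.001,0,0,0,0,0,0.002,0,0,0,0,0,0.002,0,0,0]}}

```text
clock: 15.2
tool_pos: [0.4941, 0.2969, 0.1954]
tcp_rot: [180.0, -0.0, 85.0]
contact_force: [-3.2, -2.2, 8.3]
finger_gap: 0.406
grasp_force: 61.2
```

Run:
```python
from h import *
st()
```

```text
{'clock': 15.2, 'tool_pos': [0.4941, 0.2969, 0.1954], 'tcp_rot': [179.9693, -0.0109, 84.9777], 'contact_force': [-3.1725, -2.1712, 8.3029], 'finger_gap': 0.4057, 'grasp_force': 61.2089, 'joint_positions': [22.6671, 25.2408, -15.5334, 49.1935, -0.0046, 117.6894]}
```

>>> {"api": "jog_arm", "payload": {"deltas": [0,0,0,0,0,0,0,0,0,0,0,0,0,0,0,0,0,0,0,0,0,0,0,0,0,0,0,0,0,0,0,0,0,0,0,0,0,0,0,0,0,0,0,0,0,0,0,0], "grip": 0.2}}

```text
clock: 15.87
tool_pos: [0.4942, 0.297, 0.1946]
tcp_rot: [-180.0, 0.0, 85.0]
contact_force: [-0.1, 0.2, -0.4]
finger_gap: 0.601
grasp_force: 0.0
```

>>> {"api": "jog_arm", "payload": {"deltas": [0,0,-0.02,0,0,0,0,0,-0.05,0,0,0,0,0,-0.1,0,0,0,0,0,-0.15,0,0,0,0,0,-0.2,0,0,0,0,0,-0.25,0,0,0,0,0,-0.3,0,0,0,0,0,-0.3,0,0,0]}}

```text
clock: 16.53
tool_pos: [0.4946, 0.2972, 0.3504]
tcp_rot: [179.6, -0.2, 85.0]
contact_force: [0.3, 0.1, 0.6]
finger_gap: 0.602
grasp_force: 0.0
```

>>> {"api": "jog_arm", "payload": {"deltas": [-0.05,0,-0.03,0,0,0,-0.1,0,-0.06,0,0,0,-0.16,0,-0.06,0,0,0,-0.2,0,-0.06,0,0,0,-0.2,0,-0.06,0,0,0,-0.2,0,-0.06,0,0,0]}}

```text
clock: 17.03
tool_pos: [0.4853, 0.1965, 0.3753]
tcp_rot: [180.0, -0.0, 84.9]
contact_force: [0.3, 0.6, -0.3]
finger_gap: 0.606
grasp_force: 0.0
```

Run:
```python
from h import *
st();snap("wrist","w6");snap("top","top6");snap("side","side6")
w=cv2.imread("pics/w6.png");t=cv2.imread("pics/top6.png");s=cv2.imread("pics/side6.png")
r=lambda i,h:cv2.resize(i,(int(i.shape[1]*h/i.shape[0]),h))
cv2.imwrite("pics/m6.png",np.hstack([r(w,400),r(s[150:290,180:280],400)])[:, :800])
for z in(.068,): print(proj("w6",[.4945,.2983,z]),proj("w6",[.4945,.2983,.004]))
```

```text
{'clock': 17.0333, 'tool_pos': [0.4853, 0.1965, 0.3753], 'tcp_rot': [179.9574, -0.0222, 84.8666], 'contact_force': [0.2818, 0.5966, -0.2655], 'finger_gap': 0.6065, 'grasp_force': 0.0, 'joint_positions': [12.8577, 12.824, -5.785, 71.3436, 0.008, 107.9912]}
[-175.93889477   -1.59872545  -89.20540941]
[-1.13456232e+02  9.20579283e-02 -2.52454436e+00]
[260.46445323  70.15407594] [260.27023977  75.82285244]
```

View pics/m6.png

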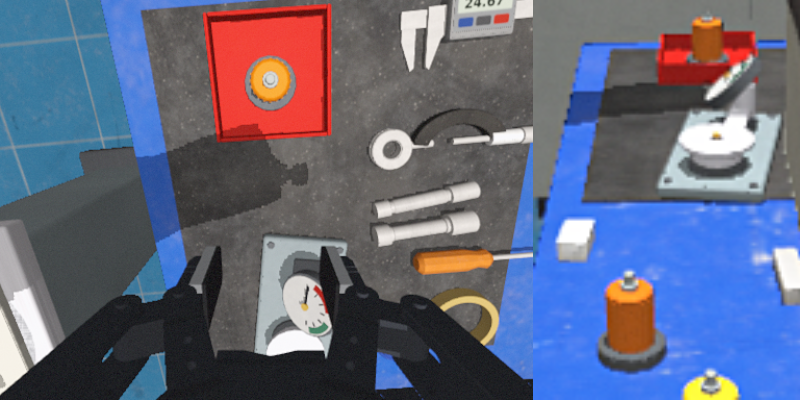

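The soft foot stands upright at (270,80), mid-tray, and the other foot is untouched on the bench. I'll use the last picture to check the dial at rest.

Run:
```python
import cv2
im=cv2.imread("pics/w6.png");cv2.imwrite("pics/d6.png",cv2.resize(im[220:350,235:345],None,fx=4,fy=4,interpolation=cv2.INTER_CUBIC))
```

```text
(no output)
```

View pics/d6.png

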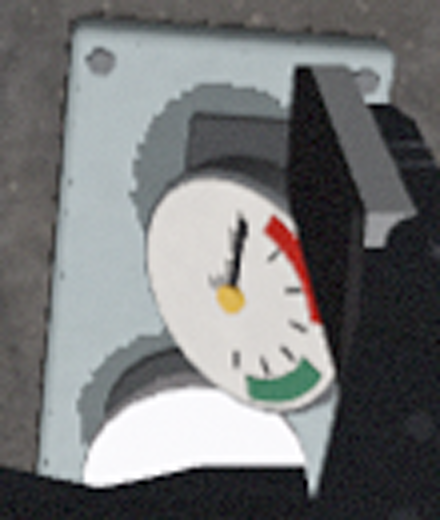

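The needle is back at rest, pointing up at (242,220), so the reading was real. Handing in.

```bash
python3 -c "
from plant import job_done
print(job_done())"
```

```text
the job is handed in; nothing more can be done
None
```

The first foot I tested, the one nearer the tester, read red (about 1.5 mm) under a steady push of about 12 N held for over two seconds; it now stands upright in the middle of the red tray, and the other foot, which I did not test, was left standing on the bench.

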